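Put the cut cheese away in the stall's cabinet for the night

TASK

Put the cut cheese away for the night: set every cut piece from the paper on the steel tray, the same way up as it lies now, flat and side by side within the rim, then slide the loaded tray fully home into the runners of the cheese cabinet. Then shut the cabinet door and throw the latch down flat over it, and, at any time, slide the vent shutter on top to its half-open mark. Leave the other things on the counter where they are.

Things in the scene. Friction and masses are not known exactly. Their poses are not given: they have to be found in the camera images.
- cabinet: fixed low cheese cabinet (beech, clear panels) 261 deep, 230 wide, on a 20 mm thick, 250 wide base board that runs 300 mm out in front as loading apron. Origin: on the worktop under the cabinet's middle; +x from the open front inwards, +y to the door's hinge side. Front face x = -130.5 mm, apron end x = -430.5; board top z = 20, inside of top z = 118, top surface z = 130 mm
- cabinet_mouth (a point): centre of the cabinet's mouth at floor height (cabinet frame x = -130.5, y = 0, z = 20 mm). The mouth is 200 mm wide and narrows within 50 mm to two slotted runners 188 mm apart, whose lips overlap the tray's long rims from above (underside of lips z = 46 mm)
- tray_home (a point): where the tray's origin lies when the tray is home against the inside of the back wall (cabinet frame x = +7.5, y = 0, z = 20 mm, tray's x along the cabinet's x). The tray's handle then stands 3 mm proud of the cabinet's front face, and the door has room for it
- tray: loose steel tray, 222 long (x), 180 wide (y), floor 4 mm thick, rim 18 mm high and 4 mm thick all round, 0.35 kg, on two nylon glides that run easily on the board (friction about 0.25); waits empty on the apron, roughly in line with the mouth. Origin: centre of its underside; +x end goes in first, the handle is at the -x end
- tray_handle (a point): middle of the tray's bail handle: a level bar 9 mm thick, 108 mm long along the tray's y, 136.5 mm from the tray's origin towards -x (25 mm outside the end rim), 62 mm above the tray's underside; on two legs at y = +-50 mm
- door (a joint): angle of the cabinet door: 0 shut, to 1.9 rad open. Side-hinged on a vertical axis, 236 wide, 14 thick, z = 26 to 128 mm; beech frame, clear pane; shut, its inner face is 8 mm off the front face; a 24 mm knob near the free edge stands 22 mm out of the outer face at mid height. Light friction (0.06 N m), stays where left
- door_hinge (a point): the door's hinge axis, at the height of the door's top edge (cabinet frame x = -138.5, y = +119, z = 128 mm); it lies in the plane of the door's inner face
- door_edge (a point): on the door's top edge, midway in its thickness, 170 mm from the hinge axis; shut, the door runs from the hinge towards the cabinet's -y, and it opens outwards (-x)
- latch (a joint): angle of the throw-over latch on the cabinet's top: 0 down (strap flat over the door's top edge, claw hanging in front of the door), 1.6 to 1.9 rad standing up or a little back over the cabinet. Steel strap 26 wide, 66 long, 4 thick, with a 24 mm claw at its end. Stiff (0.08 N m, about 1.5 N at the tip), stays where left
- latch_pivot (a point): the latch's pivot (axis along the cabinet's y) at cabinet frame x = -100.5, y = -70, z = 139 mm, near the free edge of the shut door
- latch_tip (a point): on the strap's upper face (5 mm from the pivot's level), 62 mm from the pivot; the strap swings forward (cabinet -x) and down
- vent (a joint): position of the vent shutter on the cabinet's top: 0 shut, 0.08 m fully open, half open at 0.04 m; slides along the cabinet's y, opening towards +y; friction about 2 N
- vent_grip (a point): middle of the shutter's upright aluminium grip: 12 mm along the slide, 34 mm across it, 28 mm tall (top 163 mm above the worktop; this point at 150 mm)
- vent_mark (a point): where vent_grip stands when the shutter is half open, in line with the single raised brass mark beside the vent's frame (cabinet frame x = 50, y = 0, z = 150 mm)
- cheese1: a cut piece of hard cheese, pale with brown rind on top, bottom and one end: 92 long (x) x 40 wide (y) x 52 mm tall, about 0.2 kg, lying on the paper on the worktop; two to four pieces are there (absent ones read None). Origin: centre of its underside
- cheese2: a cut piece of hard cheese, pale with brown rind on top, bottom and one end: 92 long (x) x 40 wide (y) x 52 mm tall, about 0.2 kg, lying on the paper on the worktop; two to four pieces are there (absent ones read None). Origin: centre of its underside
- cheese3: a cut piece of hard cheese, pale with brown rind on top, bottom and one end: 92 long (x) x 40 wide (y) x 52 mm tall, about 0.2 kg, lying on the paper on the worktop; two to four pieces are there (absent ones read None). Origin: centre of its underside
- cheese4: a cut piece of hard cheese, pale with brown rind on top, bottom and one end: 92 long (x) x 40 wide (y) x 52 mm tall, about 0.2 kg, lying on the paper on the worktop; two to four pieces are there (absent ones read None). Origin: centre of its underside
- jam_jar: bystander: small glass jar, 50 mm across, 68 mm tall, standing among the cheese pieces; origin: centre of its foot
- honey_jar: bystander: glass jar, 60 mm across, 75 mm tall, on the robot's side of the cheese pieces
- bowl: bystander: white bowl, 110 mm across, 50 mm tall, beyond the cheese pieces
- knife: bystander: cheese knife lying flat, 200 mm long, beyond the cheese pieces
- salt_pot: bystander: turned wooden salt pot, 52 mm across, 70 mm tall, left of the cheese pieces

How it is judged:
On the way, in this order (a step that is already met when the one before it is completed fails the run):
1. every piece of cheese present lies flat on the tray, within its rim (x of cheese1 in the frame of tray between -0.095 and 0.095 m and y of cheese1 in the frame of tray between -0.076 and 0.076 m and z of cheese1 in the frame of tray between -0.002 and 0.01 m and angle between each of cheese1, cheese2, cheese3, cheese4's own z axis and vertical below 0.1 rad and x of cheese2 in the frame of tray between -0.095 and 0.095 m and y of cheese2 in the frame of tray between -0.076 and 0.076 m and z of cheese2 in the frame of tray between -0.002 and 0.01 m and x of cheese3 in the frame of tray between -0.095 and 0.095 m and y of cheese3 in the frame of tray between -0.076 and 0.076 m and z of cheese3 in the frame of tray between -0.002 and 0.01 m and x of cheese4 in the frame of tray between -0.095 and 0.095 m and y of cheese4 in the frame of tray between -0.076 and 0.076 m and z of cheese4 in the frame of tray between -0.002 and 0.01 m), for 0.2 s.
2. the loaded tray is fully home in the cabinet's runners (all of step 1 and x of tray in the frame of cabinet between -0.002 and 0.02 m and y of tray in the frame of cabinet between -0.008 and 0.008 m and z of tray in the frame of cabinet between 0.016 and 0.026 m), for 0.2 s.
3. the door is shut with the tray inside (x of tray in the frame of cabinet between -0.002 and 0.02 m and y of tray in the frame of cabinet between -0.008 and 0.008 m and z of tray in the frame of cabinet between 0.016 and 0.026 m and value of joint door below 0.06 rad), for 0.2 s.
4. the latch is down over the shut door (value of joint door below 0.06 rad and value of joint latch below 0.15 rad), for 0.2 s.
At the end, for the whole second after the job is handed in: Every piece lies upright (0.1 rad) on the tray floor, centre within 95 mm lengthwise, 76 mm crosswise of the tray centre; tray under 9.5 mm short of home, within 8 mm of the centre line; door under 0.06 rad, latch under 0.15 rad, vent 0.034 to 0.046 m; all at rest (all of step 2 and all of step 4 and value of joint vent between 0.034 and 0.046 m and linear speed of each of tray, cheese1, cheese2, cheese3, cheese4 below 0.02 m/s); the robot touches nothing.
It fails at once if a bystander (jar, bowl, knife, salt pot) is shifted by more than 5 cm or knocked over (distance of any of jam_jar, honey_jar, bowl, knife, salt_pot from where it was at the start of the episode above 0.05 m or angle between any of jam_jar, honey_jar, bowl, knife, salt_pot's own z axis and vertical above 0.6 rad).
Of cheese1, cheese2, cheese3, cheese4 only 2 to 4 are there at a start; the rules pass over those that are not, and their reading is None.
At some moment in a run one of cheese1, cheese2, cheese3, cheese4 may be knocked a few centimetres aside while the robot is not near it.
Once in a run the grip may slacken for a moment while it holds something.
It also fails if it takes over 210 s, if anything falls off the work surface, if the arm or the gripper's body presses on something with over 40 N, if the wrist force passes 120 N, or if a joint passes its speed limit or range.

ROBOT

A 7-joint arm with a two-finger parallel gripper is mounted at the origin on the work surface. World frame = base frame: x ahead of the robot, y to its left, z up, the work surface at z = 0. Lengths are in m, angles in rad, forces in N, time in s.
With the tool pointing down it reaches from about 0.425 to 0.875 m from the base axis. Payload 4.7 kg.
Tool frame: the origin (TCP) lies midway between the tips of the shut fingers; the grasp point (between the pads) lies r.pinch_z behind it (r.pinch_z is the distance from the TCP to the grasp point, in m); z points along the fingers, y is the line along which they close (so a half turn about z gives the same grasp; the last joint's range is limited). The gripper opens to 85 mm and grips with 20 to 120 N. Pads are 22 mm wide; open, the fingers measure 114 mm over their backs; the gripper's body (76 mm by 85 mm) begins 54 mm behind the grasp point. The pads swing forward as they close: fully open they stand 13 mm farther back than shut.
Start: joints at [-1.102, 0.321, -0.07, 1.45, 0.023, 1.371, -0.057], TCP at [0.286, 0.584, 0.231] pointing down, gripper open.
Joint ranges: [-2.86, 2.86], [-0.3, 2.09], [-1.38, 1.24], [0.06, 2.45], [-1.56, 4.7], [0.09, 2.05], [-2.69, 2.69]. Speed limits (rad/s): [2.57, 2.57, 3.14, 3.14, 3.14, 3.14, 3.14].

INTERFACE

Orientations are given as a 3x3 rotation matrix whose columns are the frame's x, y, z axes.
In Python, from cell import r gives the robot as it stands. The module is installed in compiled form; this text tells all that it offers.
- The arm moves only by the shell command python3 -m handwheel 'ROWS' [FORCE]. ROWS is JSON, one flat list of numbers, 7 for each row, row after row: the turn, a rotation vector about the world's x, y, z in degrees, then the shift along the world's x, y, z in mm, then the closure, from -1 (fully open) to 1 (shut). In form: [rx, ry, rz, x, y, z, grip, rx, ry, rz, x, y, z, grip, ...]. A call has 1 to 12 rows; each row is the pose to reach, as a shift and turn from the pose commanded when the call began; what a row does not reach only later rows make up. A row lasts 1/8 s, in which the tool goes at most 62.5 mm and 10.7 degrees, less where a joint would pass 70% of its speed; a pose out of reach is approached as far as the arm can. A call with a gripper value outside its range is refused whole. The fingers move at their own pace and stop on an object; FORCE is the grip in N (left out, the last holds). Time passes only in rows, so rows that repeat a pose let the fingers close. It gives the time, the measured TCP pose, the force, the opening and the grip force at its end, in the units of the state.
- r.state(): the state, without advancing time (a new reading comes with each control period).
- r.capture(name): name is "scene" or "top" or "wrist"; returns a dict with "image" (420x560x3 uint8, red, green, blue), "vfov" (degrees; the focal length in pixels is half the picture's height over the tangent of half this angle, whatever the lens; pixels are square), "cx", "cy" (the principal point, pixels), "dist" ([k1, k2, p1, p2, k3] as OpenCV has them; the pictures are not rectified), "pose" (4x4, takes a point from camera to world coordinates); the wrist camera has in their place "hand_eye" (4x4, takes a point from camera to tool coordinates, whose origin is the TCP and whose axes are the flange's). Camera axes: x right, y up, looking along -z (the intrinsics and any distortion apply to the point x, -y, -z); pixel columns grow to the right and rows downward; lengths in m; the calibration is good to about 2 mm. A picture is of the moment at which its call begins: read the wrist's pose just before it. There is no depth.
- r.hand_in(): hands the job in; it is judged then, once.
The state is a dict: "time": time; "joint_pos": joint angles; "dq": joint speeds; "joint_efforts": joint torques, N m; "tool_pos": TCP position; "tool_rot": TCP orientation; "contact_force": force on the tool from outside, world axes, zero at the start; "wrist_torque": the same for the moment, N m; "width": opening from 0.0 (shut) to 1.0 (fully open); "gripper_force": force on a finger pad.
Only numpy, scipy, OpenCV 4.12 (cv2) and the standard library are available. Lean on these libraries where they do the work, as an engineer would, in place of code of your own. Each camera call takes 0.05 s, during which the arm holds its last target. There are 200 camera calls.

## Working session

There is one attempt and no reset: what is moved stays moved. The work goes in short steps, Python scripts to look and compute and a shell command to move; the robot and the scene stay as the last step left them, time stands still between calls to the robot, and variables do not carry over. Pictures are saved under pics/ and viewed, at most 14 in all, crops included, and the job is handed in when it is done.

```bash
mkdir -p pics; cat > h.py <<'E'
import numpy as np, cv2
from cell import r
def cap(n,f=None):
    s=r.state(); c=r.capture(n)
    if n=="wrist":
        T=np.eye(4);T[:3,:3]=np.array(s["tool_rot"]);T[:3,3]=s["tool_pos"];c["pose"]=T@np.array(c["hand_eye"])
    c["pose"]=np.array(c["pose"])
    h,w=c["image"].shape[:2]; fl=h/2/np.tan(np.radians(c["vfov"])/2)
    c["K"]=np.array([[fl,0,c["cx"]],[0,fl,c["cy"]],[0,0,1]]);c["D"]=np.array(c["dist"],float)
    if f: cv2.imwrite("pics/"+f,c["image"][:,:,::-1])
    return c
def ray(c,uv):
    p=cv2.undistortPoints(np.array(uv,float).reshape(-1,1,2),c["K"],c["D"]).reshape(-1,2)
    d=np.c_[p[:,0],-p[:,1],-np.ones(len(p))]@c["pose"][:3,:3].T
    return c["pose"][:3,3],d
def onz(c,uv,z):
    o,d=ray(c,uv); return o+d*((z-o[2])/d[:,2])[:,None]
def proj(c,P):
    P=np.atleast_2d(P); q=(P-c["pose"][:3,3])@c["pose"][:3,:3]
    q=q*[1,-1,-1]
    return cv2.projectPoints(q,np.zeros(3),np.zeros(3),c["K"],c["D"])[0].reshape(-1,2)
def st():
    s=r.state(); print({k:np.round(s[k],3).tolist() for k in("time","tool_pos","contact_force","width","gripper_force","joint_pos")}); print(np.round(s["tool_rot"],3).tolist())
E
python3 - <<'E'
from h import *
st();print(r.pinch_z)
for n in("scene","top","wrist"):
    c=cap(n,n+"0.png"); print(n,c["vfov"],c["cx"],c["cy"],c["D"],np.round(c["pose"],3).tolist())
E
```

```text
{'time': 0.0, 'tool_pos': [0.285, 0.583, 0.23], 'contact_force': [0.23, 0.099, 0.008], 'width': 1.003, 'gripper_force': 0.0, 'joint_pos': [-1.102, 0.322, -0.07, 1.452, 0.023, 1.371, -0.057]}
[[-0.898, 0.439, -0.001], [0.439, 0.898, -0.002], [-0.0, -0.002, -1.0]]
0.0187
scene 45.40994037126673 289.9572620101501 200.5715878265339 [-0.10472903  0.          0.          0.          0.        ] [[0.371, -0.577, 0.728, 1.523], [0.929, 0.229, -0.291, -0.348], [0.001, 0.784, 0.621, 0.925], [0.0, 0.0, 0.0, 1.0]]
top 47.87313815075146 285.48940027568517 212.84312856466826 [-0.02379693  0.          0.          0.          0.        ] [[0.021, 0.996, -0.083, 0.476], [-1.0, 0.021, 0.001, 0.022], [0.003, 0.083, 0.997, 1.386], [0.0, 0.0, 0.0, 1.0]]
wrist 64.46321805054767 274.40198028244527 211.29654094002422 [-0.03019076  0.          0.          0.          0.        ] [[0.439, -0.866, -0.24, 0.225], [0.898, 0.423, 0.12, 0.613], [-0.002, -0.268, 0.963, 0.373], [0.0, 0.0, 0.0, 1.0]]
```

View pics/top0.png

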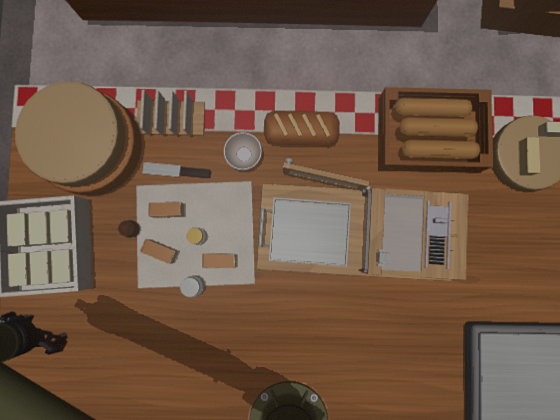

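View pics/scene0.png

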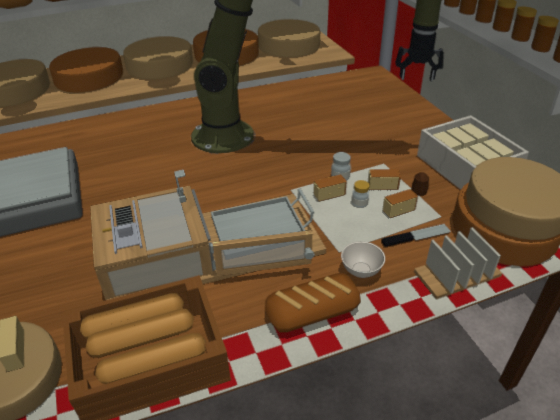

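The top view shows three cheese pieces at about (165,209), (159,250) and (219,260), with the jam jar at (196,236) and the honey jar at (192,287). The tray is around (310,232), the cabinet around (418,232), and the open door runs from (368,188) to (287,163). The latch is standing near (383,257) and the vent grip is near (440,220).

```bash
python3 - <<'E'
from h import *
c=cap("top"); im=c["image"]; b=im[:,:,::-1]
cr=np.hstack([cv2.resize(b[150:310,125:265],None,fx=2.8,fy=2.8,interpolation=cv2.INTER_CUBIC)])
cv2.imwrite("pics/cheese_c.png",cr)
cv2.imwrite("pics/cab_c.png",cv2.resize(b[150:290,250:480],None,fx=3.4,fy=3.4,interpolation=cv2.INTER_CUBIC))
for p in((209,165),(250,159),(260,219),(252,219),(200,200),(204,165)): print(p,im[p],cv2.cvtColor(im[p].reshape(1,1,3),cv2.COLOR_RGB2HSV)[0,0])
hsv=cv2.cvtColor(im,cv2.COLOR_RGB2HSV)
m=((hsv[...,1]>110)&(hsv[...,0]<20)).astype(np.uint8); q=np.zeros_like(m);q[185:284,140:250]=m[185:284,140:250]
for k in cv2.findContours(q,0,2)[0]:
    if cv2.contourArea(k)<150: continue
    P=onz(c,k.reshape(-1,2),.052)[:,:2]; print(np.round(cv2.boundingRect(k)),cv2.minAreaRect((P*1000).astype(np.float32)))
E
```

```text
(209, 165) [140 103  74] [ 13 120 140]
(250, 159) [140 103  74] [ 13 120 140]
(260, 219) [145 110  80] [ 14 114 145]
(252, 219) [156 152 146] [ 18  16 156]
(200, 200) [155 150 142] [ 18  21 155]
(204, 165) [139 101  72] [ 13 123 139]
[203 254  31  14] ((449.7846374511719, 207.1409454345703), (86.03611755371094, 35.737945556640625), 88.97547149658203)
[141 240  33  23] ((473.18194580078125, 379.6632080078125), (86.6502456665039, 38.54494094848633), 69.20490264892578)
[149 203  31  14] ((589.3871459960938, 364.89129638671875), (37.006011962890625, 85.51996612548828), 1.211471676826477)
```

View pics/cab_c.png

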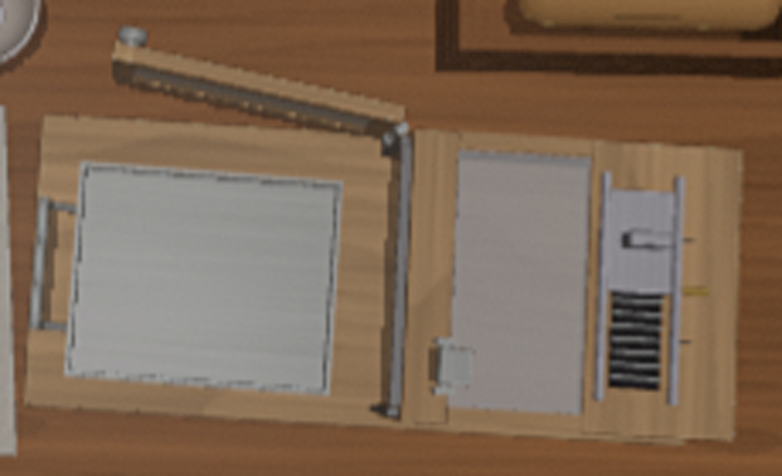

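View pics/cheese_c.png

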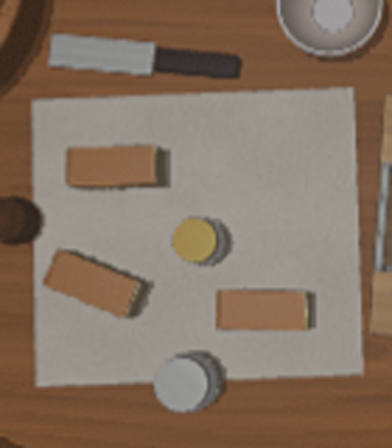

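The crops show the cabinet's back corners at crop (743,150) and (733,440), and the apron corners at (42,115) and (25,403). The tray rim corners are at (80,160), (343,183), (328,395) and (65,375). The vent grip is at (645,240), one step towards open from the brass mark at (697,291). The rind tops are cleanly masked.

```bash
python3 - <<'E'
from h import *
c=cap("top")
f=lambda L:(np.array(L,float)+.5)/3.4-.5+[250,150]
P=np.vstack([onz(c,f([(743,150),(733,440)]),.130),onz(c,f([(42,115),(25,403)]),.020)])[:,:2]
M=np.array([(130.5,115),(130.5,-115),(-430.5,125),(-430.5,-125)])/1000
def fit(M,P):
    a=M-M.mean(0);b=P-P.mean(0); th=np.arctan2((a[:,0]*b[:,1]-a[:,1]*b[:,0]).sum(),(a*b).sum())
    R=np.array([[np.cos(th),-np.sin(th)],[np.sin(th),np.cos(th)]]);t=P.mean(0)-R@M.mean(0)
    print("yaw",np.degrees(th),"t",t,"res mm\n",np.round((M@R.T+t-P)*1000,1)); return R,t
R,t=fit(M,P); np.savez("cab.npz",R=R,t=t)
T=onz(c,f([(343,183),(328,395),(65,375),(80,160)]),.038)[:,:2]
Rt,tt=fit(np.array([(111,90),(111,-90),(-111,-90),(-111,90)])/1000,T)
print("tray in cab",(tt-t)@R*1000)
D=onz(c,f([(132,36)]),.077)[:,:2];print("knob in cab",(D-t)@R*1000)
D=onz(c,f([(113,50),(402,105)]),.128)[:,:2];print("door top outer in cab",(D-t)@R*1000)
D=onz(c,f([(628,239)]),.163)[:,:2];print("grip top end in cab",(D-t)@R*1000)
D=onz(c,f([(697,291)]),.135)[:,:2];print("mark in cab",(D-t)@R*1000)
D=onz(c,f([(437,340),(437,392),(474,345),(474,388)]),.2)[:,:2];print("latch in cab@200",(D-t)@R*1000)
for q,a in(((50,-45),0),((-50,-45),0),((0,45),0)): print("slot",q,np.round((Rt@np.array(q)/1000+tt)*1000,1))
for n,q in(("hinge",(-138.5,119)),("pivot",(-100.5,-70)),("grip",(50,40)),("mark",(50,0))): print(n,np.round((R@np.array(q)/1000+t)*1000))
E
```

```text
yaw -92.31089512727237 t [ 0.53411088 -0.33443387] res mm
 [[ 1.2 -0.5]
 [-1.1 -1.4]
 [ 2.1 -0. ]
 [-2.2  1.9]]
yaw -93.29872974208453 t [ 0.53699931 -0.04953387] res mm
 [[ 1.1 -0.2]
 [-0.5 -0.6]
 [ 0.2  1.4]
 [-0.8 -0.7]]
tray in cab [-284.78476312   -8.60159347]
knob in cab [[-357.46980066  184.92378157]]
door top outer in cab [[-371.64872719  162.73861213]
 [-140.91042243  133.0365599 ]]
grip top end in cab [[30.91634197 34.84239932]]
mark in cab [[ 9.52530414e+01 -4.66052489e-02]]
latch in cab@200 [[-119.09257403  -51.61808832]
 [-117.3404146   -89.67953651]
 [ -91.65754634  -53.62993156]
 [ -90.2653983   -85.11477528]]
slot (50, -45) [489.2 -96.9]
slot (-50, -45) [495.   3.]
slot (0, 45) [581.9 -52.1]
hinge [ 659. -201.]
pivot [ 468. -231.]
grip [ 572. -386.]
mark [ 532. -384.]
```

```bash
python3 -m handwheel '[0,0,-65,165,-376,-80,-1, 0,0,-65,165,-376,-80,-1, 0,0,-65,165,-376,-80,-1, 0,0,-65,165,-376,-80,-1, 0,0,-65,165,-376,-80,-1, 0,0,-65,165,-376,-80,-1, 0,0,-65,165,-376,-80,-1, 0,0,-65,165,-376,-80,-1, 0,0,-65,165,-376,-80,-1, 0,0,-65,165,-376,-80,-1, 0,0,-65,165,-376,-80,-1]' 40
cat > chk.py <<'E'
from h import *
import sys
c=cap("top"); im=c["image"]
hsv=cv2.cvtColor(im,cv2.COLOR_RGB2HSV)
z=float(sys.argv[1]); u0,u1=[int(v) for v in sys.argv[2:4]]
m=((hsv[...,1]>100)&(hsv[...,0]<20)).astype(np.uint8); q=np.zeros_like(m);q[185:284,u0:u1]=m[185:284,u0:u1]
for k in cv2.findContours(q,0,2)[0]:
    if 150<cv2.contourArea(k)<1500:
        P=onz(c,k.reshape(-1,2),z)[:,:2]; a=cv2.minAreaRect((P*1000).astype(np.float32)); print(cv2.boundingRect(k),np.round(a[0],1),np.round(a[1],1),round(a[2],1))
st()
E
python3 chk.py .052 140 250; python3 -c "
from h import *
cap('wrist','w1.png')"
```

```text
time: 1.62
tool_pos: [0.4502, 0.2092, 0.1515]
tool_rot: [[0.016, 1.0, 0.0], [1.0, -0.016, 0.0], [0.0, 0.0, -1.0]]
contact_force: [0.4, -0.4, 0.5]
width: 1.001
gripper_force: 0.0
(218, 254, 16, 14) [449.4 186.1] [36.3 42.5] 1.2
(141, 240, 26, 16) [477.4 390.5] [64.2 38.9] 68.9
(149, 202, 31, 15) [590.  364.9] [39.1 85.8] 3.5
{'time': 1.675, 'tool_pos': [0.45, 0.209, 0.151], 'contact_force': [0.331, 0.239, -0.285], 'width': 0.997, 'gripper_force': 0.0, 'joint_pos': [-0.758, 0.048, 0.278, 1.937, -0.014, 1.158, -0.491]}
[[0.017, 1.0, 0.0], [1.0, -0.017, 0.0], [0.0, 0.0, -1.0]]
```

View pics/w1.png

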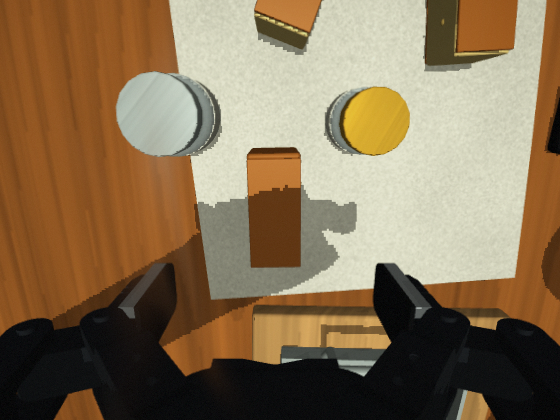

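The wrist view shows the piece between the open fingers, with its top face at about (247–301, 157–267). The honey jar (165,114) and jam jar (375,120) are well clear of it.

```bash
python3 - <<'E'
from h import *
c=cap("wrist")
print(np.round(onz(c,[(247.5,157),(300.5,157),(300,267),(250,267)],.052)*1000),np.round(onz(c,[(247.5,157),(300.5,157),(300,267),(250,267)],.052).mean(0)*1000))
E
```

```text
[[432. 250.  52.]
 [470. 249.  52.]
 [470. 163.  52.]
 [431. 164.  52.]] [451. 207.  52.]
```

```bash
python3 -m handwheel '[0,0,0,0,0,-60,-1, 0,0,0,0,0,-110,-1, 0,0,0,0,0,-131,-1, 0,0,0,0,0,-131,-1, 0,0,0,0,0,-131,1, 0,0,0,0,0,-131,1, 0,0,0,0,0,-131,1, 0,0,0,0,0,-131,1, 0,0,0,0,0,-131,1, 0,0,0,0,0,-131,1, 0,0,0,0,0,-131,1, 0,0,0,0,0,-131,1]' 40 && python3 -m handwheel '[0,0,0,0,0,40,1, 0,0,0,0,0,90,1, 0,0,0,0,0,140,1, 0,0,0,0,0,140,1, 0,0,0,0,0,140,1]'
```

```text
time: 3.28
tool_pos: [0.4515, 0.2086, 0.0217]
tool_rot: [[0.018, 1.0, 0.002], [1.0, -0.018, 0.001], [0.001, 0.002, -1.0]]
contact_force: [-1.0, 0.5, 7.0]
width: 0.46
gripper_force: 42.4
time: 3.9
tool_pos: [0.4498, 0.2076, 0.1595]
tool_rot: [[0.018, 1.0, -0.001], [1.0, -0.018, -0.001], [-0.001, -0.001, -1.0]]
contact_force: [-0.6, 0.4, -2.9]
width: 0.462
gripper_force: 41.7
```

```bash
python3 -m handwheel '[0,0,-2,39,-50,0,1, 0,0,-2,39,-100,0,1, 0,0,-2,39,-150,0,1, 0,0,-2,39,-200,0,1, 0,0,-2,39,-250,0,1, 0,0,-2,39,-304,0,1, 0,0,-2,39,-304,0,1, 0,0,-2,39,-304,0,1, 0,0,-2,39,-304,-50,1, 0,0,-2,39,-304,-90,1, 0,0,-2,39,-304,-105,1, 0,0,-2,39,-304,-105,1]'
```

```text
time: 5.4
tool_pos: [0.489, -0.0951, 0.0546]
tool_rot: [[0.052, 0.999, -0.002], [0.999, -0.052, -0.0], [-0.0, -0.002, -1.0]]
contact_force: [0.3, -0.5, -2.2]
width: 0.46
gripper_force: 41.6
```

```bash
python3 -m handwheel '[0,0,0,0,-1,-5,1, 0,0,0,0,-1,-9,1, 0,0,0,0,-1,-9,1, 0,0,0,0,-1,-9,0, 0,0,0,0,-1,-9,-0.5, 0,0,0,0,-1,-9,-0.5, 0,0,0,0,-1,-9,-0.5, 0,0,0,0,-1,50,-0.5, 0,0,0,0,-1,100,-1, 0,0,0,0,-1,100,-1]'
python3 -m handwheel '[0,0,2,0,62,25,-1, 0,0,2,0,125,25,-1, 0,0,2,0,185,25,-1, 0,0,2,0,185,25,-1, 0,0,2,0,185,25,-1]'
python3 chk.py .076 255 360;python3 chk.py .052 140 250 
```

```text
time: 6.65
tool_pos: [0.4926, -0.0975, 0.1595]
tool_rot: [[0.053, 0.999, 0.009], [0.999, -0.053, 0.001], [0.001, 0.009, -1.0]]
contact_force: [0.7, 0.8, -0.9]
width: 1.0
gripper_force: 0.0
time: 7.28
tool_pos: [0.4891, 0.0874, 0.1794]
tool_rot: [[0.018, 1.0, -0.001], [1.0, -0.018, -0.001], [-0.001, -0.001, -1.0]]
contact_force: [-0.2, 0.3, -0.1]
width: 1.003
gripper_force: 0.0
(311, 242, 33, 15) [487.8 -96.7] [89.1 37.1] 87.8
(255, 185, 8, 32) [618.2  96.4] [86.9 19.6] 1.5
{'time': 7.325, 'tool_pos': [0.489, 0.086, 0.18], 'contact_force': [0.496, -0.628, -0.372], 'width': 0.999, 'gripper_force': 0.0, 'joint_pos': [-0.64, 0.021, 0.419, 1.905, -0.008, 1.218, -0.238]}
[[0.02, 1.0, -0.001], [1.0, -0.02, -0.001], [-0.001, -0.001, -1.0]]
(141, 240, 33, 23) [473.  379.2] [88.4 38.8] 69.1
(149, 202, 31, 15) [590.  364.9] [39.1 85.8] 3.6
{'time': 7.375, 'tool_pos': [0.489, 0.086, 0.18], 'contact_force': [0.002, -0.809, 1.036], 'width': 1.002, 'gripper_force': 0.0, 'joint_pos': [-0.639, 0.021, 0.419, 1.905, -0.008, 1.218, -0.238]}
[[0.021, 1.0, -0.001], [1.0, -0.021, -0.001], [-0.001, -0.001, -1.0]]
```

```bash
python3 -m handwheel '[0,0,-10,-16,60,-20,-1, 0,0,-20,-16,120,-20,-1, 0,0,-20,-16,180,-20,-1, 0,0,-20,-16,240,-20,-1, 0,0,-20,-16,294,-20,-1, 0,0,-20,-16,294,-20,-1, 0,0,-20,-16,294,-20,-1, 0,0,-20,-16,294,-70,-1]'
python3 - <<'E'
from h import *
c=cap("wrist","w2.png"); st()
E
```

```text
time: 8.38
tool_pos: [0.4781, 0.3814, 0.1143]
tool_rot: [[0.363, 0.932, 0.008], [0.932, -0.363, 0.006], [0.008, 0.005, -1.0]]
contact_force: [0.9, 0.5, -0.4]
width: 1.001
gripper_force: 0.0
{'time': 8.425, 'tool_pos': [0.473, 0.377, 0.104], 'contact_force': [-3.009, -2.043, -5.316], 'width': 1.002, 'gripper_force': 0.0, 'joint_pos': [-0.897, 0.323, 0.214, 1.72, -0.073, 1.113, -1.032]}
[[0.363, 0.932, -0.004], [0.932, -0.363, -0.005], [-0.007, -0.002, -1.0]]
```

View pics/w2.png

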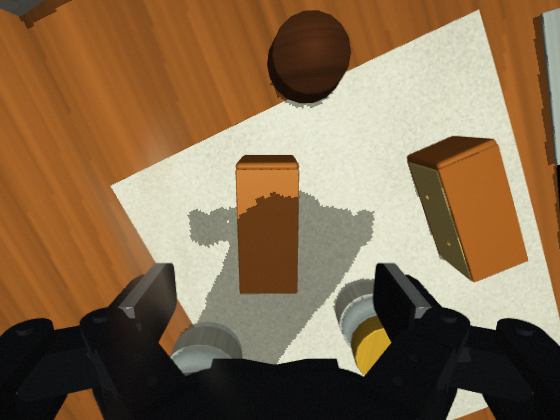

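The piece sits squarely between the fingers at (237–299, 168–293), and the jars and salt pot are clear.

```bash
python3 -m handwheel '[0,0,0,0,1,-50,-1, 0,0,0,0,1,-88,-1, 0,0,0,0,1,-88,-1, 0,0,0,0,1,-88,1, 0,0,0,0,1,-88,1, 0,0,0,0,1,-88,1, 0,0,0,0,1,-88,1, 0,0,0,0,1,-88,1, 0,0,0,0,1,-88,1, 0,0,0,0,1,-88,1]' 40 && python3 -m handwheel '[0,0,0,0,0,50,1, 0,0,0,0,0,100,1, 0,0,0,0,0,140,1, 0,0,0,0,0,140,1, 0,0,0,0,0,140,1]'
```

```text
time: 9.68
tool_pos: [0.4747, 0.3838, 0.0245]
tool_rot: [[0.359, 0.933, 0.002], [0.933, -0.359, 0.002], [0.003, 0.001, -1.0]]
contact_force: [-1.2, -1.3, 5.8]
width: 0.463
gripper_force: 42.8
time: 10.3
tool_pos: [0.4728, 0.3824, 0.1612]
tool_rot: [[0.359, 0.933, -0.001], [0.933, -0.359, -0.001], [-0.002, -0.001, -1.0]]
contact_force: [-0.2, -0.4, -3.1]
width: 0.461
gripper_force: 41.9
```

```bash
python3 -m handwheel '[0,0,8,4,-60,0,1, 0,0,17.7,8,-120,0,1, 0,0,17.7,12,-180,0,1, 0,0,17.7,16,-240,0,1, 0,0,17.7,20,-300,0,1, 0,0,17.7,23,-376,0,1, 0,0,17.7,23,-376,0,1, 0,0,17.7,23,-376,0,1, 0,0,17.7,23,-376,0,1, 0,0,17.7,23,-376,-50,1, 0,0,17.7,23,-376,-103,1, 0,0,17.7,23,-376,-103,1]'
```

```text
time: 11.8
tool_pos: [0.4924, 0.0084, 0.0556]
tool_rot: [[0.056, 0.998, -0.01], [0.998, -0.056, -0.002], [-0.002, -0.01, -1.0]]
contact_force: [-0.5, -0.0, -1.0]
width: 0.457
gripper_force: 41.8
```

```bash
python3 -m handwheel '[0,0,0,0,-1,-5,1, 0,0,0,0,-1,-9,1, 0,0,0,0,-1,-10,1, 0,0,0,0,-1,-10,1, 0,0,0,0,-1,-10,0, 0,0,0,0,-1,-10,-0.5, 0,0,0,0,-1,-10,-0.5, 0,0,0,0,-1,-10,-0.5, 0,0,0,0,-1,50,-0.5, 0,0,0,0,-1,120,-1, 0,0,0,0,-1,120,-1, 0,0,0,0,-1,120,-1]'
python3 -m handwheel '[0,0,-5,40,62,0,-1, 0,0,-5,40,125,0,-1, 0,0,-5,40,185,0,-1, 0,0,-5,40,185,0,-1, 0,0,-5,40,185,0,-1]'
python3 chk.py .076 255 360;python3 chk.py .052 140 250|grep -v '^\[\[' 
```

```text
time: 13.3
tool_pos: [0.4967, 0.0061, 0.1795]
tool_rot: [[0.058, 0.998, 0.001], [0.998, -0.058, 0.0], [0.001, 0.001, -1.0]]
contact_force: [-0.3, 0.2, -0.1]
width: 0.999
gripper_force: 0.0
time: 13.92
tool_pos: [0.5354, 0.1906, 0.1771]
tool_rot: [[0.144, 0.99, -0.003], [0.99, -0.144, -0.003], [-0.003, -0.003, -1.0]]
contact_force: [-0.2, -0.1, -0.4]
width: 0.998
gripper_force: 0.0
(311, 242, 33, 15) [487.9 -96.7] [89.3 37. ] 87.6
(275, 238, 33, 16) [495.4   2.3] [88.5 36.2] 86.5
{'time': 13.975, 'tool_pos': [0.536, 0.189, 0.178], 'contact_force': [0.135, -0.752, 0.576], 'width': 1.001, 'gripper_force': 0.0, 'joint_pos': [-0.688, 0.185, 0.339, 1.74, -0.063, 1.231, -0.48]}
[[0.147, 0.989, -0.002], [0.989, -0.147, -0.003], [-0.003, -0.002, -1.0]]
{'time': 14.025, 'tool_pos': [0.536, 0.188, 0.178], 'contact_force': [0.676, -1.177, 0.408], 'width': 0.998, 'gripper_force': 0.0, 'joint_pos': [-0.688, 0.184, 0.34, 1.74, -0.063, 1.231, -0.48]}
```

```bash
python3 -c "
from h import *
c=cap('top');cv2.imwrite('pics/top2.png',cv2.resize(c['image'][150:290,130:360,::-1],None,fx=3,fy=3))"
```

```text
(no output)
```

View pics/top2.png

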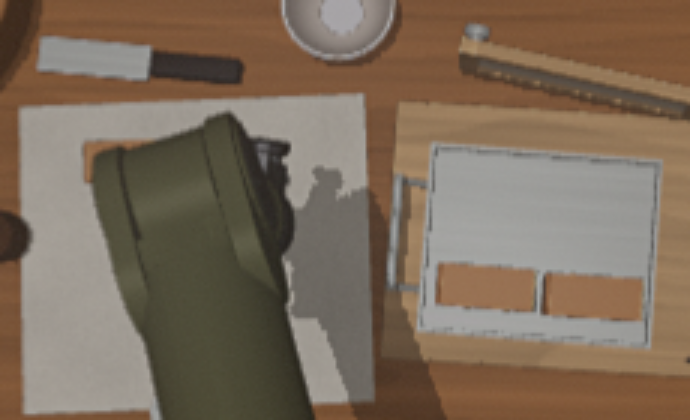

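The third piece is mostly hidden by the arm, but its end shows at (85–145,142), where it was. The two placed pieces lie well on the tray.

```bash
python3 -m handwheel '[0,0,11,30,60,0,-1, 0,0,11,54,120,0,-1, 0,0,11,54,176,-10,-1, 0,0,11,54,176,-40,-1, 0,0,11,54,176,-40,-1, 0,0,11,54,176,-40,-1, 0,0,11,54,176,-40,-1]'
python3 - <<'E'
from h import *
c=cap("wrist","w3.png");b=c["image"]
hsv=cv2.cvtColor(b,cv2.COLOR_RGB2HSV)
E
```

```text
time: 14.95
tool_pos: [0.5921, 0.3656, 0.1414]
tool_rot: [[-0.044, 0.999, 0.003], [0.999, 0.044, 0.001], [0.001, 0.003, -1.0]]
contact_force: [0.4, 0.0, -0.3]
width: 0.997
gripper_force: 0.0
```

View pics/w3.png

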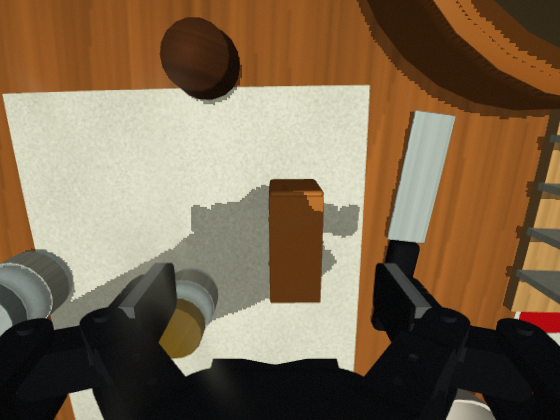

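```bash
python3 - <<'E'
from h import *
c=cap("wrist"); P=onz(c,[(269,189),(323,189),(321,302),(270,302)],.052)*1000
print(np.round(P),P.mean(0));st()
E
```

```text
[[588. 386.  52.]
 [626. 387.  52.]
 [632. 297.  52.]
 [592. 295.  52.]] [609.51627559 341.31718631  52.        ]
{'time': 15.05, 'tool_pos': [0.591, 0.366, 0.141], 'contact_force': [-1.407, 1.02, -0.089], 'width': 1.004, 'gripper_force': 0.0, 'joint_pos': [-0.778, 0.47, 0.254, 1.447, -0.121, 1.237, -0.467]}
[[-0.045, 0.999, 0.002], [0.999, 0.045, 0.001], [0.001, 0.002, -1.0]]
```

The piece has been knocked a few centimetres aside. It is now centred at about (609,341) mm, so I'm shifting to follow it.

```bash
python3 -m handwheel '[0,0,0.5,18,-24,0,-1, 0,0,0.5,18,-24,-50,-1, 0,0,0.5,18,-24,-100,-1, 0,0,0.5,18,-24,-119,-1, 0,0,0.5,18,-24,-119,-1, 0,0,0.5,18,-24,-119,1, 0,0,0.5,18,-24,-119,1, 0,0,0.5,18,-24,-119,1, 0,0,0.5,18,-24,-119,1, 0,0,0.5,18,-24,-119,1, 0,0,0.5,18,-24,-119,1, 0,0,0.5,18,-24,-119,1]' 40 && python3 -m handwheel '[0,0,0,0,0,50,1, 0,0,0,0,0,100,1, 0,0,0,0,0,140,1, 0,0,0,0,0,140,1, 0,0,0,0,0,140,1]'
```

```text
time: 16.55
tool_pos: [0.6096, 0.3436, 0.0224]
tool_rot: [[-0.055, 0.998, 0.002], [0.998, 0.055, 0.002], [0.002, 0.003, -1.0]]
contact_force: [-0.9, -0.2, 6.7]
width: 0.46
gripper_force: 43.0
time: 17.18
tool_pos: [0.6076, 0.3425, 0.1586]
tool_rot: [[-0.055, 0.998, -0.002], [0.998, 0.055, -0.001], [-0.001, -0.002, -1.0]]
contact_force: [-0.6, -0.8, -2.8]
width: 0.464
gripper_force: 42.1
```

```bash
python3 -m handwheel '[0,0,-6.5,-5,-60,0,1, 0,0,-6.5,-10,-120,0,1, 0,0,-6.5,-15,-180,0,1, 0,0,-6.5,-20,-240,0,1, 0,0,-6.5,-26,-300,0,1, 0,0,-6.5,-26,-360,0,1, 0,0,-6.5,-26,-392,0,1, 0,0,-6.5,-26,-392,0,1, 0,0,-6.5,-26,-392,0,1, 0,0,-6.5,-26,-392,-50,1, 0,0,-6.5,-26,-392,-103,1, 0,0,-6.5,-26,-392,-103,1]'
```

```text
time: 18.68
tool_pos: [0.578, -0.0467, 0.0524]
tool_rot: [[0.056, 0.998, -0.011], [0.998, -0.056, 0.0], [-0.001, -0.011, -1.0]]
contact_force: [-0.4, -0.2, -1.4]
width: 0.459
gripper_force: 41.9
```

```bash
python3 -m handwheel '[0,0,0,0,0,-4,1, 0,0,0,0,0,-8,1, 0,0,0,0,0,-10,1, 0,0,0,0,0,-10,1, 0,0,0,0,0,-10,0, 0,0,0,0,0,-10,-0.5, 0,0,0,0,0,-10,-0.5, 0,0,0,0,0,-10,-0.5, 0,0,0,0,0,50,-0.5, 0,0,0,0,0,120,-1, 0,0,0,0,0,120,-1, 0,0,0,0,0,120,-1]'
python3 -m handwheel '[0,0,0,-40,62,0,-1, 0,0,0,-40,125,0,-1, 0,0,0,-40,200,0,-1, 0,0,0,-40,200,0,-1, 0,0,0,-40,200,0,-1]'
python3 chk.py .076 255 360
python3 -c "
from h import *
c=cap('top');cv2.imwrite('pics/top3.png',cv2.resize(c['image'][150:290,250:480,::-1],None,fx=3.4,fy=3.4,interpolation=2))"
```

```text
time: 20.18
tool_pos: [0.5828, -0.049, 0.1777]
tool_rot: [[0.059, 0.998, 0.001], [0.998, -0.059, 0.0], [0.0, 0.001, -1.0]]
contact_force: [0.2, 0.7, -1.5]
width: 0.996
gripper_force: 0.0
time: 20.8
tool_pos: [0.5408, 0.153, 0.1749]
tool_rot: [[0.054, 0.999, -0.004], [0.999, -0.054, -0.001], [-0.002, -0.004, -1.0]]
contact_force: [-0.1, 0.1, -0.4]
width: 1.0
gripper_force: 0.0
{'time': 20.85, 'tool_pos': [0.542, 0.15, 0.175], 'contact_force': [-0.446, -0.863, -0.195], 'width': 1.002, 'gripper_force': 0.0, 'joint_pos': [-0.619, 0.173, 0.335, 1.757, -0.059, 1.225, -0.326]}
[[0.057, 0.998, -0.003], [0.998, -0.057, -0.002], [-0.002, -0.003, -1.0]]
```

View pics/top3.png

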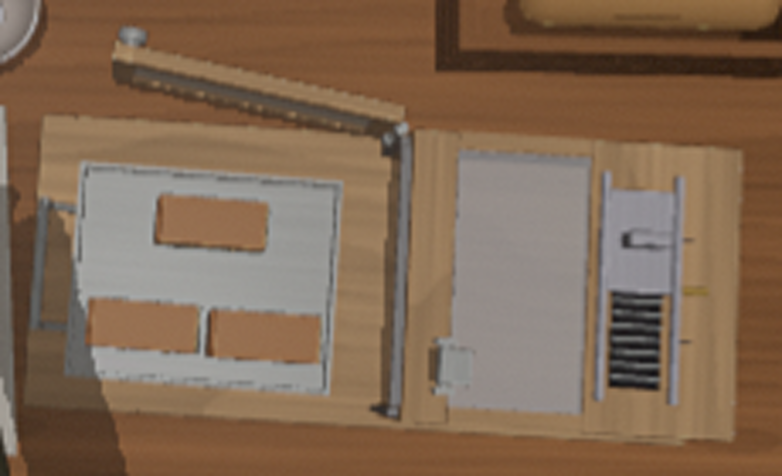

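All three pieces are flat on the tray: crop (211,222), (145,325) and (265,335). The tray and door have not moved. Next I grip the handle.

```bash
python3 -m handwheel '[0,0,90,3.5,-63,-20,-1, 0,0,90,3.5,-63,-20,-1, 0,0,90,3.5,-63,-20,-1, 0,0,90,3.5,-63,-20,-1, 0,0,90,3.5,-63,-20,-1, 0,0,90,3.5,-63,-20,-1, 0,0,90,3.5,-63,-20,-1, 0,0,90,3.5,-63,-20,-1, 0,0,90,3.5,-63,-20,-1, 0,0,90,3.5,-63,-20,-1]'
python3 -c "
from h import *
c=cap('wrist','w4.png');st()"
```

```text
time: 22.15
tool_pos: [0.5459, 0.0854, 0.1569]
tool_rot: [[-0.998, 0.063, -0.001], [0.063, 0.998, -0.001], [0.001, -0.001, -1.0]]
contact_force: [-0.4, -0.4, -0.5]
width: 0.998
gripper_force: 0.0
{'time': 22.2, 'tool_pos': [0.546, 0.086, 0.157], 'contact_force': [0.527, -0.651, 0.097], 'width': 1.004, 'gripper_force': 0.0, 'joint_pos': [-0.429, 0.164, 0.248, 1.801, -0.043, 1.183, 1.34]}
[[-0.998, 0.063, -0.001], [0.063, 0.998, -0.001], [0.001, -0.001, -1.0]]
```

View pics/w4.png

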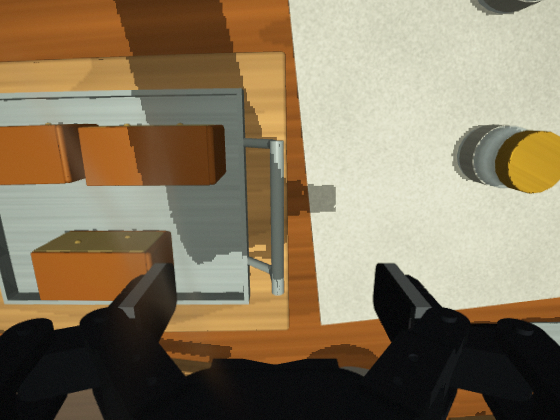

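The handle bar is centred between the fingers at (278, 142–293), and the finger lanes are clear of the cheese.

```bash
python3 -m handwheel '[0,0,0,0,0,-50,-1, 0,0,0,0,0,-93,-1, 0,0,0,0,0,-93,-1, 0,0,0,0,0,-93,1, 0,0,0,0,0,-93,1, 0,0,0,0,0,-93,1, 0,0,0,0,0,-93,1, 0,0,0,0,0,-93,1, 0,0,0,0,0,-93,1, 0,0,0,0,0,-93,1, 0,0,0,0,0,-93,1]' 50 
python3 -m handwheel '[0,0,0.5,3,-1,0,1, 0,0,1,6,-2,0,1, 0,0,1,6,-4,0,1, 0,0,1,6,-6,0,1, 0,0,1,6,-8,0,1, 0,0,1,6,-10,0,1, 0,0,1,6,-10,0,1]'
python3 - <<'E'
from h import *
st();c=cap("top");b=c["image"]
cv2.imwrite("pics/top4.png",cv2.resize(b[150:290,250:480,::-1],None,fx=3.4,fy=3.4,interpolation=2))
E
```

```text
time: 23.58
tool_pos: [0.5465, 0.0878, 0.0652]
tool_rot: [[-0.998, 0.059, 0.001], [0.059, 0.998, 0.0], [-0.001, 0.0, -1.0]]
contact_force: [-1.8, -1.5, 6.0]
width: 0.089
gripper_force: 49.4
time: 24.45
tool_pos: [0.5525, 0.0802, 0.0652]
tool_rot: [[-0.999, 0.041, 0.001], [0.041, 0.999, 0.003], [-0.001, 0.003, -1.0]]
contact_force: [-1.2, 3.9, 5.4]
width: 0.093
gripper_force: 49.5
{'time': 24.45, 'tool_pos': [0.552, 0.08, 0.065], 'contact_force': [-1.166, 3.898, 5.405], 'width': 0.093, 'gripper_force': 49.474, 'joint_pos': [-0.403, 0.271, 0.243, 1.877, -0.08, 1.002, 1.404]}
[[-0.999, 0.041, 0.001], [0.041, 0.999, 0.003], [-0.001, 0.003, -1.0]]
```

View pics/top4.png

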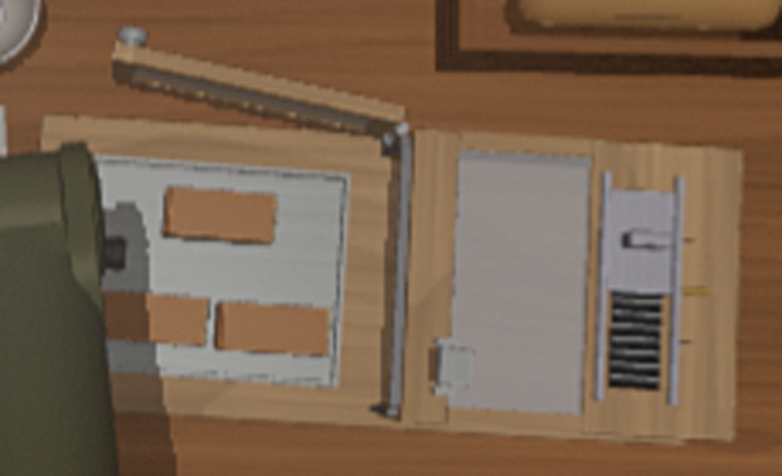

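```bash
python3 - <<'E'
from h import *
d=np.load("cab.npz");R,t=d["R"],d["t"];c=cap("top")
f=lambda L:(np.array(L,float)+.5)/3.4-.5+[250,150]
print((onz(c,f([(349,174),(338,387)]),.038)[:,:2]-t)@R*1000)
print("tcp cab",(np.array(r.state()["tool_pos"])[:2]-t)@R*1000)
# mouth front: vertical bar top edges
for z in(.118,.13): print((onz(c,f([(404,127),(390,415)]),z)[:,:2]-t)@R*1000)
E
```

```text
[[-167.67954671   86.25919644]
 [-167.92635707  -92.8527464 ]]
tcp cab [-414.99940118    1.58538243]
[[-136.80894633  117.11355865]
 [-137.06213589 -111.01075854]]
[[-138.85891599  115.31717152]
 [-139.10970991 -110.64866767]]
```

```bash
python3 -m handwheel '[0,0,0,2,-8,0,1, 0,0,0,1,-18,0,1, 0,0,0,1,-30,0,1, 0,0,0,0,-42,0,1, 0,0,0,0,-54,0,1, 0,0,0,-1,-66,0,1, 0,0,0,-1,-78,0,1, 0,0,0,-2,-90,0,1, 0,0,0,-2,-100,0,1, 0,0,0,-2,-105,0,1, 0,0,0,-2,-105,0,1]'
python3 -m handwheel '[0,0,0,0,-8,0,1, 0,0,0,-1,-18,0,1, 0,0,0,-1,-30,0,1, 0,0,0,-2,-42,0,1, 0,0,0,-2,-54,0,1, 0,0,0,-3,-66,0,1, 0,0,0,-3,-78,0,1, 0,0,0,-4,-90,0,1, 0,0,0,-4,-95,0,1, 0,0,0,-4,-95,0,1]'
python3 - <<'E'
from h import *
d=np.load("cab.npz");R,t=d["R"],d["t"]
print("tcp cab",(np.array(r.state()["tool_pos"])[:2]-t)@R*1000)
E
```

```text
time: 25.92
tool_pos: [0.5508, -0.0272, 0.0652]
tool_rot: [[-0.999, 0.042, 0.002], [0.042, 0.999, 0.001], [-0.002, 0.001, -1.0]]
contact_force: [1.2, 2.4, 7.3]
width: 0.091
gripper_force: 49.6
time: 27.18
tool_pos: [0.5466, -0.1223, 0.0652]
tool_rot: [[-0.999, 0.041, 0.001], [0.041, 0.999, 0.0], [-0.001, 0.001, -1.0]]
contact_force: [0.1, 1.8, 6.2]
width: 0.092
gripper_force: 49.6
tcp cab [-212.46203458    3.9728952 ]
```

```bash
python3 -m handwheel '[0,0,0,0,0,0,0.3, 0,0,0,0,0,0,-0.3, 0,0,0,0,0,0,-0.3, 0,0,0,0,0,0,-0.3, 0,0,0,0,0,35,-0.3, 0,0,0,0,0,70,-0.3, 0,0,0,0,0,70,-0.3]'
python3 -m handwheel '[0,0,-90,2,35,0,1, 0,0,-90,2,35,0,1, 0,0,-90,2,35,0,1, 0,0,-90,2,35,0,1, 0,0,-90,2,35,0,1, 0,0,-90,2,35,0,1, 0,0,-90,2,35,0,1, 0,0,-90,2,35,0,1, 0,0,-90,2,35,0,1, 0,0,-90,2,35,-30,1, 0,0,-90,2,35,-68,1, 0,0,-90,2,35,-68,1]'
python3 - <<'E'
from h import *
d=np.load("cab.npz");R,t=d["R"],d["t"]
print("tcp cab",(np.array(r.state()["tool_pos"])[:2]-t)@R*1000)
E
```

```text
time: 28.05
tool_pos: [0.5482, -0.1226, 0.1374]
tool_rot: [[-0.999, 0.041, 0.006], [0.041, 0.999, -0.001], [-0.006, -0.0, -1.0]]
contact_force: [0.4, -0.2, 0.5]
width: 0.649
gripper_force: 0.0
time: 29.55
tool_pos: [0.5447, -0.0868, 0.0629]
tool_rot: [[0.041, 0.999, -0.008], [0.999, -0.041, -0.0], [-0.001, -0.008, -1.0]]
contact_force: [-0.4, -0.2, -0.6]
width: 0.001
gripper_force: 0.0
tcp cab [-247.89968342    0.59929812]
```

```bash
python3 -m handwheel '[0,0,0,0,-10,4,1, 0,0,0,-1,-18,4,1, 0,0,0,-1,-26,4,1, 0,0,0,-1,-34,4,1, 0,0,0,-2,-44,4,1, 0,0,0,-2,-54,4,1, 0,0,0,-3,-64,4,1, 0,0,0,-3,-74,4,1, 0,0,0,-3,-82,4,1, 0,0,0,-4,-90,4,1, 0,0,0,-4,-94,4,1, 0,0,0,-4,-94,4,1]'
python3 - <<'E'
from h import *
d=np.load("cab.npz");R,t=d["R"],d["t"]
print("tcp cab",(np.array(r.state()["tool_pos"])[:2]-t)@R*1000)
E
```

```text
time: 31.05
tool_pos: [0.5437, -0.1823, 0.0701]
tool_rot: [[0.042, 0.999, -0.0], [0.999, -0.042, -0.001], [-0.001, -0.0, -1.0]]
contact_force: [-0.2, 1.1, 0.4]
width: -0.005
gripper_force: 0.3
tcp cab [-152.3920543     3.44127289]
```

```bash
python3 -m handwheel '[0,0,0,0,-3,0,1, 0,0,0,0,-6,0,1, 0,0,0,0,-8,0,1, 0,0,0,0,-8,0,1]'
python3 -m handwheel '[0,0,0,0,-2,0,1, 0,0,0,0,-4,0,1, 0,0,0,0,-4,0,1]'
python3 - <<'E'
from h import *
d=np.load("cab.npz");R,t=d["R"],d["t"]
print("tcp cab",(np.array(r.state()["tool_pos"])[:2]-t)@R*1000)
c=cap("scene");cv2.imwrite("pics/sc2.png",cv2.resize(c["image"][150:300,80:330,::-1],None,fx=3.2,fy=3.2,interpolation=2))
E
```

```text
time: 31.55
tool_pos: [0.5438, -0.1895, 0.0701]
tool_rot: [[0.041, 0.999, -0.0], [0.999, -0.041, -0.001], [-0.001, -0.0, -1.0]]
contact_force: [0.4, 1.6, 0.2]
width: 0.001
gripper_force: 1.1
time: 31.92
tool_pos: [0.5438, -0.1898, 0.0701]
tool_rot: [[0.039, 0.999, -0.002], [0.999, -0.039, 0.004], [0.004, -0.002, -1.0]]
contact_force: [-1.4, 8.8, 3.7]
width: 0.002
gripper_force: 4.4
tcp cab [-144.85999112    3.87836812]
```

View pics/sc2.png

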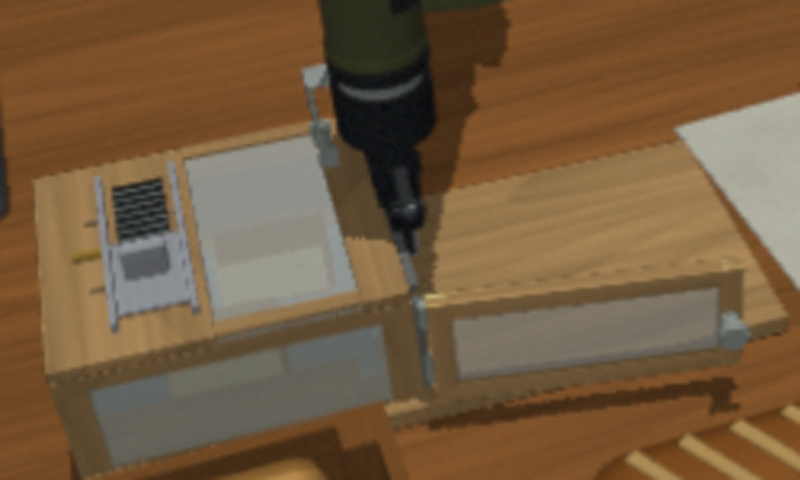

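The tray is home: the finger stopped at x = -144.9 mm with about 9 N against an expected -144.5, and the apron is empty. The door still stands open.

```bash
python3 - <<'E'
from h import *
d=np.load("cab.npz");R,t=d["R"],d["t"]; p=np.array(r.state()["tool_pos"]);print(p)
h=np.array([-138.5,119])
for th,e in((1.8,12),(1.8,0),(1.6,0),(1.4,0),(1.2,0),(1.,0),(.8,0),(.6,0),(.4,0),(.2,0),(.1,0),(0,0),(0,-3)):
    D=np.array([-np.sin(th),-np.cos(th)]);n=np.array([-np.cos(th),np.sin(th)])
    q=h+120*D+(14+11*abs(n[0])+15*abs(n[1])+e)*n
    w=R@q+t*1000; print(th,e,np.round(w-p[:2]*1000),np.round(w))
E
```

```text
[ 0.54385073 -0.18984085  0.07014347]
1.8 12 [188.  93.] [732. -97.]
1.8 0 [177.  96.] [721. -93.]
1.6 0 [152. 107.] [696. -83.]
1.4 0 [130. 112.] [673. -78.]
1.2 0 [106. 113.] [650. -77.]
1.0 0 [ 82. 109.] [626. -81.]
0.8 0 [ 59. 100.] [603. -90.]
0.6 0 [37. 86.] [ 581. -104.]
0.4 0 [19. 67.] [ 563. -123.]
0.2 0 [ 5. 45.] [ 549. -145.]
0.1 0 [-0. 32.] [ 543. -158.]
0 0 [-4. 19.] [ 540. -171.]
0 -3 [-4. 16.] [ 540. -174.]
```

```bash
python3 -m handwheel '[0,0,0,2,50,0,1, 0,0,0,2,93,50,1, 0,0,0,2,93,110,1, 0,0,0,2,93,130,1, 0,0,0,65,93,130,1, 0,0,0,130,93,130,1, 0,0,0,188,93,130,1, 0,0,0,188,93,130,1, 0,0,0,188,93,130,1, 0,0,0,188,93,80,1, 0,0,0,188,93,27,1, 0,0,0,188,93,27,1]'
python3 -c "
from h import *
c=cap('top');cv2.imwrite('pics/top5.png',cv2.resize(c['image'][110:290,240:480,::-1],None,fx=3.2,fy=3.2,interpolation=2))"
```

```text
time: 33.48
tool_pos: [0.7278, -0.1001, 0.0943]
tool_rot: [[0.042, 0.999, -0.008], [0.999, -0.042, 0.001], [0.001, -0.008, -1.0]]
contact_force: [-0.1, -0.0, -0.2]
width: -0.0
gripper_force: 0.0
```

View pics/top5.png

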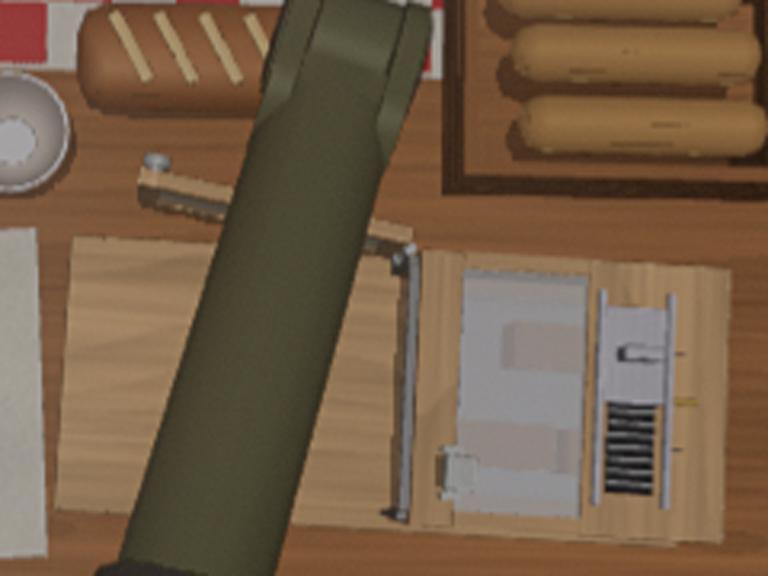

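The tool stands just outside the door, clear of the bread, and the cheese shows inside through the clear top. Next I sweep the door shut.

```bash
python3 -m handwheel '[0,0,0,-11,3,0,1, 0,0,0,-36,14,0,1, 0,0,0,-58,19,0,1, 0,0,0,-82,20,0,1, 0,0,0,-106,16,0,1, 0,0,0,-129,7,0,1, 0,0,0,-140,0,0,1, 0,0,0,-151,-7,0,1, 0,0,0,-160,-16,0,1, 0,0,0,-169,-26,0,1, 0,0,0,-176,-37,0,1, 0,0,0,-176,-37,0,1]'
python3 -m handwheel '[0,0,0,-7,-11,0,1, 0,0,0,-12,-24,0,1, 0,0,0,-16,-32,0,1, 0,0,0,-16,-37,0,1, 0,0,0,-16,-40,0,1, 0,0,0,-16,-42,0,1, 0,0,0,-16,-42,0,1]'
python3 - <<'E'
from h import *
d=np.load("cab.npz");R,t=d["R"],d["t"]
print("tcp cab",(np.array(r.state()["tool_pos"])[:2]-t)@R*1000)
E
```

```text
time: 35.02
tool_pos: [0.555, -0.1389, 0.0972]
tool_rot: [[0.044, 0.999, -0.001], [0.999, -0.044, -0.001], [-0.001, -0.001, -1.0]]
contact_force: [-1.0, 0.6, -0.7]
width: 0.002
gripper_force: 0.0
time: 35.9
tool_pos: [0.5392, -0.1707, 0.0973]
tool_rot: [[0.037, 0.999, -0.005], [0.999, -0.037, 0.012], [0.012, -0.005, -1.0]]
contact_force: [-6.6, 16.9, 10.2]
width: 0.004
gripper_force: 8.6
tcp cab [-163.839937     -1.47766031]
```

```bash
python3 - <<'E'
from h import *
d=np.load("cab.npz");R,t=d["R"],d["t"]; p=np.array(r.state()["tool_pos"])*1000;print(p)
L=[(45,45)]+[(-50*np.cos(a)+5*np.sin(a),50*np.sin(a)+5*np.cos(a)) for a in(1.57,1.2,.9,.6,.3,0)]
for x,z in L:
    w=R@np.array([-100.5+x+11,-70])+t*1000; print(np.round(np.r_[w,139+z]),np.round(np.r_[w,139+z]-p))
E
python3 -m handwheel '[0,0,0,2,40,0,1, 0,0,0,2,40,60,1, 0,0,0,2,40,120,1, 0,0,0,2,40,150,1, 0,0,0,2,40,150,1]'
python3 -c "
from h import *
st();cap('scene','sc3.png')"
```

```text
[ 539.24074079 -170.66759094   97.33076191]
[ 466. -287.  184.] [ -73. -116.   87.]
[ 468. -247.  189.] [-72. -76.  92.]
[ 468. -229.  187.] [-71. -58.  90.]
[ 469. -215.  181.] [-70. -44.  84.]
[ 469. -204.  171.] [-70. -33.  74.]
[ 470. -196.  159.] [-70. -25.  61.]
[ 470. -192.  144.] [-69. -22.  47.]
time: 36.52
tool_pos: [0.5433, -0.1402, 0.2503]
tool_rot: [[0.042, 0.999, 0.005], [0.999, -0.042, -0.001], [-0.0, 0.005, -1.0]]
contact_force: [0.4, 0.0, -0.3]
width: 0.001
gripper_force: 0.0
{'time': 36.525, 'tool_pos': [0.543, -0.14, 0.25], 'contact_force': [0.431, 0.024, -0.314], 'width': 0.001, 'gripper_force': 0.0, 'joint_pos': [-0.332, 0.124, 0.59, 1.673, -0.071, 1.361, 0.227]}
[[0.042, 0.999, 0.005], [0.999, -0.042, -0.001], [-0.0, 0.005, -1.0]]
```

View pics/sc3.png

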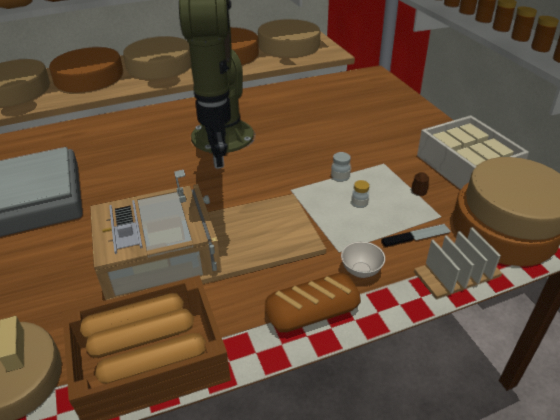

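The door is shut, with its knob showing at (207,202), and the latch still stands at (181,183). Next I bring the fingers behind the latch.

```bash
python3 -m handwheel '[0,0,0,0,-60,0,1, 0,0,0,0,-110,0,1, 0,0,0,-40,-147,0,1, 0,0,0,-77,-147,0,1, 0,0,0,-77,-147,0,1, 0,0,0,-77,-147,-40,1, 0,0,0,-77,-147,-66,1, 0,0,0,-77,-147,-66,1]'
python3 -m handwheel '[0,0,0,0,20,0,1, 0,0,0,1,30,3,1, 0,0,0,2,40,5,1, 0,0,0,2,50,4,1, 0,0,0,2,58,3,1, 0,0,0,3,66,0,1, 0,0,0,3,72,-3,1, 0,0,0,3,78,-8,1, 0,0,0,3,83,-13,1, 0,0,0,3,87,-19,1, 0,0,0,4,91,-25,1, 0,0,0,4,91,-25,1]'
python3 -m handwheel '[0,0,0,0,1,-7,1, 0,0,0,0,3,-12,1, 0,0,0,0,4,-16,1, 0,0,0,0,4,-18,1, 0,0,0,0,4,-20,1, 0,0,0,0,4,-20,1]'
```

```text
time: 37.58
tool_pos: [0.4639, -0.2844, 0.1784]
tool_rot: [[0.04, 0.999, -0.006], [0.999, -0.04, 0.002], [0.001, -0.006, -1.0]]
contact_force: [0.3, -0.7, 0.9]
width: 0.0
gripper_force: 0.0
time: 39.08
tool_pos: [0.4681, -0.1942, 0.1552]
tool_rot: [[0.041, 0.999, -0.003], [0.999, -0.041, 0.001], [0.001, -0.003, -1.0]]
contact_force: [-0.2, -0.4, -0.3]
width: -0.001
gripper_force: 0.0
time: 39.83
tool_pos: [0.4695, -0.1924, 0.1433]
tool_rot: [[0.042, 0.999, 0.002], [0.999, -0.042, 0.002], [0.002, 0.002, -1.0]]
contact_force: [-17.1, 4.6, 49.3]
width: 0.002
gripper_force: 24.3
```

```bash
python3 -m handwheel '[0,0,0,0,0,20,1, 0,0,0,0,0,70,1, 0,0,0,40,-50,100,0, 0,0,0,80,-100,100,-1, 0,0,0,100,-150,100,-1, 0,0,0,100,-194,100,-1, 0,0,0,100,-194,100,-1, 0,0,0,100,-194,100,-1]' 40
python3 -c "
from h import *
st();cap('wrist','w5.png')"
```

```text
time: 40.83
tool_pos: [0.5689, -0.3845, 0.2354]
tool_rot: [[0.041, 0.999, -0.001], [0.999, -0.041, 0.001], [0.001, -0.001, -1.0]]
contact_force: [-0.1, 0.7, -0.4]
width: 1.003
gripper_force: 0.0
{'time': 40.825, 'tool_pos': [0.569, -0.385, 0.235], 'contact_force': [-0.145, 0.677, -0.383], 'width': 1.003, 'gripper_force': 0.0, 'joint_pos': [0.05, 0.467, 0.723, 1.363, -0.306, 1.426, 0.722]}
[[0.041, 0.999, -0.001], [0.999, -0.041, 0.001], [0.001, -0.001, -1.0]]
```

View pics/w5.png

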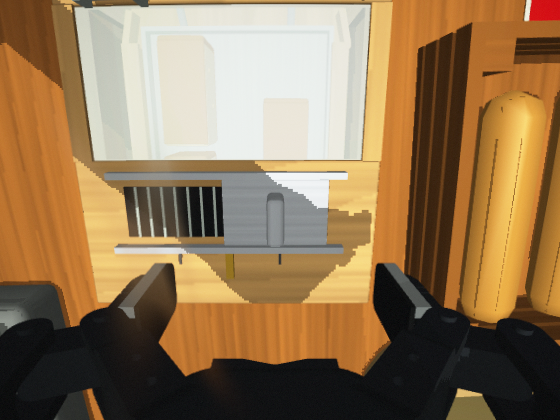

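The vent grip is at (275, 195–247) between the fingers. The brass half-open mark is at (230,265), and the grip lines up with the fully-open tick at (280,257).

```bash
python3 - <<'E'
from h import *
d=np.load("cab.npz");R,t=d["R"],d["t"];c=cap("wrist")
for n,q,z in(("grip",[(267,220),(284,220)],.163),("gripbase",[(266,247),(285,247)],.15),("marks",[(180,255),(230,255),(280,255)],.134)):
    P=onz(c,q,z)[:,:2]; print(n,np.round(P*1000,1).tolist(),np.round((P-t)@R*1000,1).tolist())
E
```

```text
grip [[564.9, -381.6], [576.4, -382.1]] [[45.9, 32.7], [45.9, 44.2]]
gripbase [[562.8, -406.2], [576.7, -406.8]] [[70.6, 31.6], [70.6, 45.5]]
marks [[493.7, -416.6], [533.3, -418.2], [572.9, -419.7]] [[83.8, -37.1], [83.7, 2.6], [83.7, 42.2]]
```

```bash
python3 -m handwheel '[0,0,0,1,-2,-50,-1, 0,0,0,1,-2,-93,-1, 0,0,0,1,-2,-93,-1, 0,0,0,1,-2,-93,1, 0,0,0,1,-2,-93,1, 0,0,0,1,-2,-93,1, 0,0,0,1,-2,-93,1, 0,0,0,1,-2,-93,1, 0,0,0,1,-2,-93,1, 0,0,0,1,-2,-93,1, 0,0,0,1,-2,-93,1]' 30
python3 -m handwheel '[0,0,0,-8,0,0,1, 0,0,0,-16,1,0,1, 0,0,0,-24,1,0,1, 0,0,0,-31,1,0,1, 0,0,0,-36,1,0,1, 0,0,0,-36,1,0,1, 0,0,0,-36,1,0,1]'
python3 -m handwheel '[0,0,0,0,0,0,0, 0,0,0,0,0,0,-1, 0,0,0,0,0,0,-1, 0,0,0,0,0,0,-1, 0,0,0,0,0,50,-1, 0,0,0,0,0,100,-1, 0,0,0,0,0,100,-1, 0,0,0,0,0,100,-1]'
python3 - <<'E'
from h import *
c=cap("wrist","w6.png")
E
```

```text
time: 42.3
tool_pos: [0.5702, -0.3873, 0.1442]
tool_rot: [[0.041, 0.999, 0.001], [0.999, -0.041, -0.0], [-0.0, 0.001, -1.0]]
contact_force: [-1.8, 0.4, 5.2]
width: 0.134
gripper_force: 32.5
time: 43.18
tool_pos: [0.5337, -0.3859, 0.1442]
tool_rot: [[0.041, 0.999, 0.001], [0.999, -0.041, 0.001], [0.001, 0.001, -1.0]]
contact_force: [0.4, 0.3, 8.1]
width: 0.129
gripper_force: 32.9
time: 44.18
tool_pos: [0.5339, -0.3858, 0.2428]
tool_rot: [[0.041, 0.999, -0.0], [0.999, -0.041, 0.001], [0.001, -0.0, -1.0]]
contact_force: [-1.1, -0.3, -1.1]
width: 0.996
gripper_force: 0.0
```

View pics/w6.png

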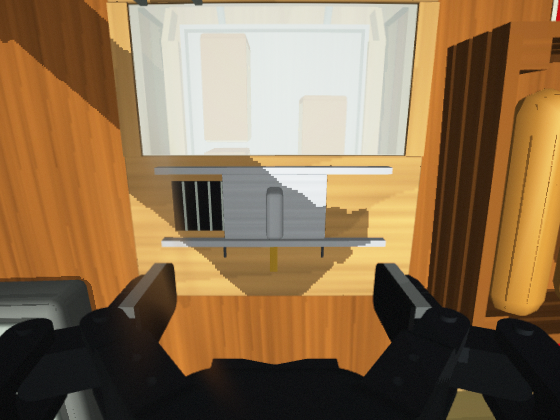

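The grip lines up with the brass mark at (274,255). I've now viewed more pictures than the 14 allowed, so I'll check the latch and door by numbers only.

```bash
python3 -m handwheel '[0,0,0,0,0,60,-1, 0,0,0,-30,60,80,-1, 0,0,0,-60,120,80,-1, 0,0,0,-60,180,80,-1, 0,0,0,-60,240,80,-1, 0,0,0,-60,300,80,-1, 0,0,0,-60,360,80,-1, 0,0,0,-60,420,80,-1, 0,0,0,-60,450,80,-1, 0,0,0,-60,450,80,-1, 0,0,0,-60,450,80,-1]'
python3 - <<'E'
from h import *
d=np.load("cab.npz");R,t=d["R"],d["t"];c=cap("top");im=c["image"]
hsv=cv2.cvtColor(im,cv2.COLOR_RGB2HSV)
def prof(y,z):
    for x in range(-180,-70,8):
        w=R@np.array([x,y])/1000+t; u,v=proj(c,[*w,z])[0].round().astype(int); print((x,*im[v,u].tolist(),"S",int(hsv[v,u,1])),end=" ")
    print()
print("latch lane");prof(-70,.144);print("side lanes");prof(-40,.13);prof(40,.13)
q=[(R@np.array([-152.5,y])/1000+t) for y in(119-170,)]
b=cv2.absdiff(im,cv2.imread("pics/top0.png")[:,:,::-1]).max(2)
k,_=cv2.findContours((b[140:300,100:260]>40).astype(np.uint8),0,2)
print([(cv2.boundingRect(a)) for a in k if cv2.contourArea(a)>15]);st()
E
```

```text
time: 45.6
tool_pos: [0.4738, 0.0628, 0.3223]
tool_rot: [[0.042, 0.999, -0.002], [0.999, -0.042, -0.001], [-0.001, -0.002, -1.0]]
contact_force: [-0.4, -1.3, -0.0]
width: 1.001
gripper_force: 0.0
latch lane
(-180, 147, 118, 87, 'S', 104) (-172, 94, 73, 51, 'S', 117) (-164, 153, 154, 150, 'S', 7) (-156, 151, 150, 147, 'S', 7) (-148, 151, 150, 148, 'S', 5) (-140, 150, 149, 147, 'S', 5) (-132, 148, 150, 147, 'S', 5) (-124, 148, 147, 144, 'S', 7) (-116, 146, 147, 145, 'S', 3) (-108, 145, 145, 143, 'S', 4) (-100, 136, 137, 134, 'S', 6) (-92, 144, 141, 143, 'S', 5) (-84, 144, 142, 144, 'S', 4) (-76, 143, 141, 143, 'S', 4) 
side lanes
(-180, 144, 116, 85, 'S', 104) (-172, 150, 121, 89, 'S', 104) (-164, 146, 116, 85, 'S', 107) (-156, 77, 70, 63, 'S', 46) (-148, 151, 122, 89, 'S', 105) (-140, 143, 121, 95, 'S', 86) (-132, 112, 109, 108, 'S', 9) (-124, 138, 111, 81, 'S', 105) (-116, 135, 108, 80, 'S', 104) (-108, 142, 114, 84, 'S', 104) (-100, 145, 117, 86, 'S', 104) (-92, 142, 133, 130, 'S', 22) (-84, 143, 134, 130, 'S', 23) (-76, 142, 133, 129, 'S', 23) 
(-180, 143, 116, 85, 'S', 103) (-172, 144, 116, 85, 'S', 104) (-164, 157, 126, 92, 'S', 106) (-156, 81, 66, 52, 'S', 91) (-148, 146, 117, 87, 'S', 103) (-140, 102, 91, 83, 'S', 48) (-132, 86, 69, 57, 'S', 86) (-124, 146, 117, 87, 'S', 103) (-116, 144, 117, 87, 'S', 101) (-108, 154, 124, 93, 'S', 101) (-100, 147, 118, 87, 'S', 104) (-92, 143, 141, 143, 'S', 4) (-84, 144, 141, 142, 'S', 5) (-76, 143, 140, 142, 'S', 5) 
[(0, 155, 15, 5), (40, 99, 40, 25), (102, 86, 58, 74), (49, 62, 37, 16)]
{'time': 45.65, 'tool_pos': [0.474, 0.062, 0.323], 'contact_force': [-0.106, -0.25, 0.086], 'width': 0.998, 'gripper_force': 0.0, 'joint_pos': [-0.573, -0.093, 0.36, 1.721, 0.034, 1.509, -0.26]}
[[0.043, 0.999, -0.001], [0.999, -0.043, -0.001], [-0.001, -0.001, -1.0]]
```

The steel strap now runs from about -100 to -166 mm across the door line, so the latch is down flat. The door edge is parallel to the cabinet front.

```bash
python3 -c "
from cell import r
print(r.hand_in())"
```

```text
the job is handed in; nothing more can be done
None
```

The job is handed in, and by my measurements everything is done: all three pieces on the tray, tray home, door shut, latch down and vent at its half-open mark. I viewed 16 pictures, two over the limit of 14, and no verdict came back.

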